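# Wedge the rocking kneading slab

### The job

The kneading slab rocks because its foot at the front right is too short. Press down on the slab's corner above that foot to feel it tip and let it come back, then push the loose wooden wedge along the table, nose first, under the short foot until the slab no longer rocks, and prove it with a firm press of about 10 N on the same corner, kept up for a second, before taking the hand away. Only press and push with the fingers: do not lift the wedge or the slab, do not shove the slab along, and leave the other things alone.

Things in the scene. Friction and masses are not known exactly. Their poses are not given: they have to be found in the camera images.
- stand: kneading slab: light stone slab in a wooden frame, 152 x 204 mm, top 64 mm up, about 3 kg, loose, on four round feet 18 mm across at x = +-55, y = +-80 mm; frame underside 24 mm up. Origin at table level below its centre, z up, x across the short side away from the robot, y along the long side to the robot's left. It stands level on three feet; the one at x = -55, y = -80 mm is short
- stand_corner (a point): point on the slab's flat top, 64 mm above the table, straight above the short foot; axes as the slab's. About 4 N down here tips the slab by 0.07 to 0.13 rad, until the short foot meets the table; let go, it falls back level. Shoving the slab sideways takes 12 N or more
- short_foot (a point): point on the axis of the short foot (the slab's right corner nearer the robot), 8 mm above the table; the foot's rim is 9 mm from the axis. The foot ends 6 to 10 mm above the table: how much is not told and differs each time
- wedge: loose plain wooden wedge, 110 x 40 mm, 80 g, flat on the table to the right of the slab. Origin at the centre of the underside, z up; thin nose at +y (2 mm thick at y = +55 mm), top rising evenly to 22 mm at y = -40 mm, flat from there to the back at y = -55 mm. It points roughly at the short foot, nose 25 to 60 mm short of its rim, up to 15 mm to one side, up to 0.12 rad askew
- wedge_nose (a point): middle of the wedge's nose edge, on the table level; axes as the wedge's
- wedge_back (a point): middle of the wedge's upright back face (40 mm wide, 22 mm high), 11 mm above the table; axes as the wedge's. Pushed here towards +y the wedge slides nose first (0.5 N on the free table) and stiffens markedly when it jams under the foot
- stamp_0: bystander: wooden stamp block 55 x 22 x 21 mm; origin at the centre of its underside
- ink_tin: bystander: little black round tin, 36 mm across, 21 mm high; origin at the centre of its underside
- rolling_pin: bystander: short wooden rolling pin, 98 mm long, 28 mm thick; origin at the centre of its underside
- ruler: bystander: wooden ruler 165 x 18 x 9 mm, left of the slab; origin at the centre of its underside
- can_tools: bystander: dark can with wooden tools, 73 mm across, 186 mm high, at the right end; origin at the centre of its underside
- tray_dish_1: bystander: square clay dish, 115 mm wide, 39 mm high, at the right; origin at the centre of its underside

How it is judged:
On the way, in this order (a step that is already met when the one before it is completed fails the run):
1. the fingers press the corner above the short foot and the slab tips (contact force between the fingers and stand above 1.5 N and angle between stand's own z axis and vertical above 0.035 rad and horizontal distance between the grasp point and stand_corner below 0.04 m), for 0.1 s.
2. the wedge's nose is under the short foot and the slab is level (y of wedge_nose in the frame of stand between -0.08 and -0.02 m and horizontal distance between wedge_nose and short_foot below 0.05 m and x of short_foot in the frame of wedge between -0.019 and 0.019 m and angle between stand's own z axis and vertical below 0.018 rad), for 0.2 s.
3. the corner above the short foot is pressed firmly and the slab does not rock (all of step 2 and horizontal distance between the grasp point and stand_corner below 0.04 m and contact force between the fingers and stand above 5 N), for 0.4 s.
At the end, for the whole second after the job is handed in: the wedge lies flat on the table at rest, its nose past the middle of the short foot (at most 50 mm beyond it) and the foot over the wedge's width; the slab is at rest, level within 0.018 rad, within 40 mm of where it stood (all of step 2 and angle between wedge's own z axis and vertical below 0.05 rad and height (world z) of wedge below 0.004 m and distance of stand from where it was at the start of the episode below 0.04 m and linear speed of each of stand, wedge below 0.01 m/s); the robot touches nothing.
It fails at once if the wedge is lifted or stood up (height (world z) of wedge above 0.012 m or angle between wedge's own z axis and vertical above 0.3 rad).
It fails at once if the slab is lifted or nearly overturned (height (world z) of stand above 0.02 m or angle between stand's own z axis and vertical above 0.25 rad).
It fails at once if the slab is shoved more than 40 mm along the table (distance of stand from where it was at the start of the episode above 0.04 m).
It fails at once if a bystander is moved more than 30 mm (distance of any of stamp_0, ink_tin, rolling_pin, ruler, can_tools, tray_dish_1 from where it was at the start of the episode above 0.03 m).
It also fails if it takes over 58 s, if anything falls off the work surface, if the arm or the gripper's body presses on something with over 40 N, if the wrist force passes 120 N, or if a joint passes its speed limit or range.

### The arm

A 6-joint arm with a two-finger parallel gripper is mounted at the origin on a cart in front of the work surface, level with it; the furniture and walls round the work are solid. World frame = base frame: x ahead of the robot, y to its left, z up, the work surface at z = 0. Lengths are in m, angles in rad, forces in N, time in s.
With the tool pointing down it reaches from about 0.35 to 0.85 m from the base axis. Payload 8.1 kg.
Tool frame: the origin (TCP) lies at the very end of the fingers, on their centre line; the grasp point (between the pads) lies 19 mm behind it; z points along the fingers, y is the line along which they close (so a half turn about z gives the same grasp; the last joint's range is limited). The gripper opens to 93 mm and grips with 3 to 60 N. Pads are 15 mm wide; open, the fingers measure 128 mm over their backs; the gripper's body (75 mm by 188 mm) begins 65 mm behind the grasp point.
Start: joints at [-1.395, 0.13, 1.488, -0, 1.523, -0.085], TCP at [0.155, -0.58, 0.219] pointing down, gripper open.
Joint ranges: [-2.96, 2.96], [-0.89, 2.26], [0.02, 2.5], [-1.34, 4.48], [0, 2.73], [-2.66, 2.66]. Speed limits (rad/s): [2.39, 2.39, 2.79, 3.14, 3.14, 3.14].

### API

Orientations are given as a rotation vector (axis times angle).
In Python, from plant import robot gives the robot as it stands. The module is installed in compiled form; this text tells all that it offers.
- The arm moves only by the tool play_rows, never from a script. Its argument "increments" is text: rows parted by semicolons, each of 5 numbers parted by spaces: the shift along the tool's x, y, z in mm, then the turn about the tool's z in degrees, then the closure, from -1 (fully open) to 1 (shut). In form: dx dy dz yaw claw; .... A call has 1 to 20 rows; each row is the pose to reach, as a shift and turn from the pose commanded when the call began, along the tool's axes at that moment; what a row does not reach only later rows make up. A row lasts 1/10 s, in which the tool goes at most 50 mm and 8.59 degrees, less where a joint would pass 70% of its speed; a pose out of reach is approached as far as the arm can. A call with a gripper value outside its range is refused whole. The fingers move at their own pace and stop on an object; "force" is the grip in N (left out, the last holds). Time passes only in rows, so rows that repeat a pose let the fingers close. It gives the time, the measured TCP pose, the force, the opening and the grip force at its end, in the units of the state.
- robot.read_state(): the state, without advancing time (a new reading comes with each control period).
- robot.read_camera(name): name is "scene" or "side" or "wrist"; returns the picture (384x512x3 uint8, blue, green, red); there is no depth.
- robot.calibration(name): a dict with "vertical_fov" (degrees; the focal length in pixels is half the picture's height over the tangent of half this angle, whatever the lens; pixels are square), "cx", "cy" (the principal point, pixels), "rvec" (rotation vector, rad) and "tvec" (3), from world to camera coordinates, as OpenCV has them. Camera axes: x right, y down, z forward; pixel columns grow to the right and rows downward; lengths in m; the calibration is good to about 2 mm. The wrist camera is an equidistant fisheye: a pixel r from the principal point sees the ray r / f radians off the axis. A picture is of the moment at which its call begins: read the wrist's pose just before it. calibration takes no time and is no camera call; for the wrist camera it gives the pose at the moment of the call.
- robot.close_job(): hands the job in; it is judged then, once.
Trained networks look in the newest picture that a camera, given by its name, has taken for a name from the list of things; names that differ only in an ending like _2 or _b are one class to them, and where a whole thing is asked for, a point or a joint stands for the part that bears it (a point fixed in the world has none). Each returns a list of dicts, best first, with "conf" (0 to 1); they miss things now and then, are a little off and sometimes report something else, mostly with a low value. They report only what shows in the picture. A call takes as long as a camera call.
- robot.recognise(camera, query): "centre" ([x, y, z] in m, in world coordinates, good to about 4 mm: the middle of the surface that is visible of it).
- robot.regions_of(camera, query): "pixels" (384x512 bool, what is visible of it).
- robot.landmark_of(camera, query): "centre" ([x, y, z] in m, in world coordinates, good to about 4 mm: a listed point, or the origin of a listed thing).
The state is a dict: "t": time; "q": joint angles; "dq": joint speeds; "joint_torque": joint torques, N m; "tool_pos": TCP position; "orientation": TCP orientation; "force": force on the tool from outside, world axes, zero at the start; "wrist_torque": the same for the moment, N m; "opening": finger opening in m; "gripper_force": force on a finger pad.
Only numpy, scipy, OpenCV 4.12 (cv2) and the standard library are available. Lean on these libraries where they do the work, as an engineer would, in place of code of your own. Each camera call takes 0.05 s, during which the arm holds its last target. There are 200 camera calls.

## Working session

There is one attempt and no reset: what is moved stays moved. The work goes in short steps, Python scripts to look and compute and a tool call to move; the robot and the scene stay as the last step left them, time stands still between calls to the robot, and variables do not carry over. Pictures are saved under pics/ and viewed, at most 10 in all, crops included, and the job is handed in when it is done.

Besides the shell and the picture viewer there is one more tool, called after "Request:" by a JSON object that holds its "api" and its "payload", one argument or row to a line. play_rows: Moves the arm, as the interface text tells. Its arguments: {"type":"object","properties":{"increments":{"type":"string"},"force":{"type":"number"}},"required":["increments"]}

```bash
mkdir -p pics
python3 - <<'E'
from plant import robot
import cv2,numpy as np
s=robot.read_state();print(s['t'],s['tool_pos'],s['orientation'],s['opening'])
ims=[]
for c in ['scene','side','wrist']:
    im=robot.read_camera(c);ims.append(im)
    for q in ['stand','stand_corner','short_foot','wedge','wedge_nose','wedge_back']:
        r=robot.landmark_of(c,q)
        print(c,q,[(np.round(d['centre'],3).tolist(),round(d['conf'],2)) for d in r[:2]])
cv2.imwrite('pics/a.png',cv2.resize(np.vstack([np.hstack(ims[:2]),np.hstack([ims[2],0*ims[2]])]),(800,600)))
for q in ['stamp_0','ink_tin','rolling_pin','ruler','can_tools','tray_dish_1']:
    r=robot.landmark_of('scene',q); print(q,[(np.round(d['centre'],3).tolist(),round(d['conf'],2)) for d in r[:1]])
E
```

```text
0.0 [ 0.15463898 -0.57914737  0.21760415] [-3.11313498e+00 -4.08247939e-01  1.25188605e-04] 0.09278892282917886
scene stand [([0.556, -0.031, -0.003], 0.78)]
scene stand_corner [([0.475, -0.077, 0.066], 0.75)]
scene short_foot [([0.477, -0.08, 0.01], 0.62), ([0.552, -0.28, -0.002], 0.22)]
scene wedge [([0.429, -0.17, -0.004], 0.95)]
scene wedge_nose [([0.45, -0.116, -0.0], 0.79), ([0.638, 0.151, -0.0], 0.41)]
scene wedge_back [([0.411, -0.222, 0.009], 0.77)]
side stand [([0.557, -0.033, -0.002], 0.68)]
side stand_corner [([0.472, -0.08, 0.059], 0.83)]
side short_foot [([0.474, -0.08, 0.004], 0.76), ([0.555, -0.278, -0.003], 0.4)]
side wedge [([0.43, -0.169, -0.0], 0.72)]
side wedge_nose [([0.447, -0.115, 0.0], 0.8)]
side wedge_back [([0.417, -0.223, 0.012], 0.49)]
wrist stand []
wrist stand_corner []
wrist short_foot []
wrist wedge []
wrist wedge_nose []
wrist wedge_back []
stamp_0 [([0.551, -0.279, 0.001], 0.69)]
ink_tin [([0.584, -0.199, -0.001], 0.44)]
rolling_pin [([0.525, -0.381, 0.0], 0.69)]
ruler [([0.64, 0.153, 0.001], 0.87)]
can_tools [([0.554, -0.278, 0.001], 0.45)]
tray_dish_1 [([0.414, -0.47, 0.001], 0.74)]
```

View pics/a.png

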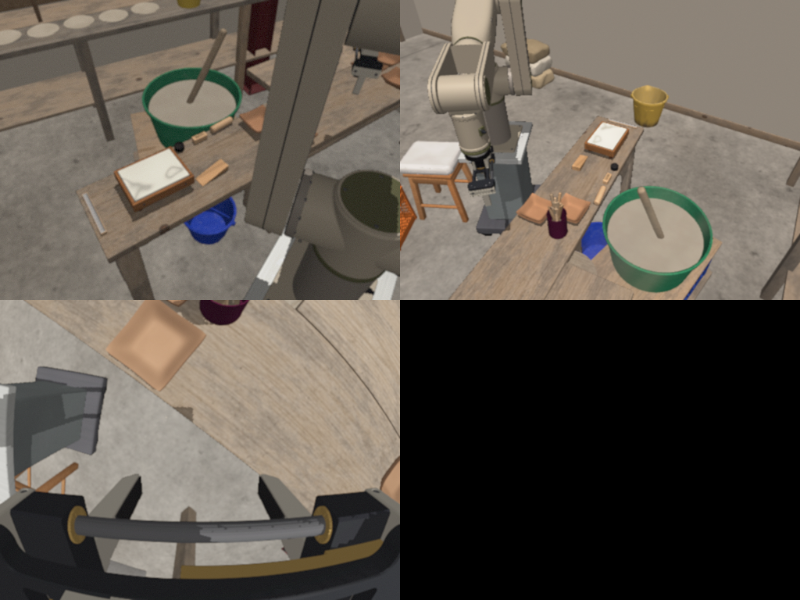

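The scene view shows the slab around (152,178) and the wedge at (212,172), pointing at the slab's near-right corner. Both cameras agree with the network's positions. I'll move above them for a close look.

Request:
{"api": "play_rows", "payload": {
  "increments": "0 0 -50 0 1;40 -36 -60 -8 1;80 -72 -60 -16 1;120 -107 -60 -24 1;160 -143 -60 -32 1;200 -179 -60 -40 1;240 -215 -60 -48 1;280 -250 -60 -53 1;320 -286 -60 -53 1;360 -322 -60 -53 1;401 -358 -60 -53 1;401 -358 -40 -53 1;401 -358 -40 -53 1;401 -358 -40 -53 1;401 -358 -40 -53 1",
  "force": 20
}}

```text
t: 2.85
tool_pos: [0.4497, -0.1312, 0.2592]
orientation: [2.605, 1.754, -0.0]
force: [-0.4, -0.1, 0.5]
opening: 0.0009
gripper_force: 0.0
```

```bash
cat > h.py <<'E'
from plant import robot
import cv2,numpy as np
from scipy.spatial.transform import Rotation as R
def look(cams=('scene','side','wrist'),qs=('stand','stand_corner','short_foot','wedge','wedge_nose','wedge_back'),n=2,save=None):
    P={q:[] for q in qs}
    for c in cams:
        for k in range(n):
            im=robot.read_camera(c)
            for q in qs:
                r=robot.landmark_of(c,q)
                if r and r[0]['conf']>.4: P[q].append(r[0]['centre'])
        if save and c=='wrist': cv2.imwrite(save,im)
    for q in qs:
        if P[q]: print(q,len(P[q]),np.round(np.median(P[q],0),4),np.round(np.std(P[q],0),4))
    return {q:np.median(P[q],0) for q in qs if P[q]}
def state():
    s=robot.read_state();M=R.from_rotvec(s['orientation']).as_matrix()
    print('t',round(s['t'],2),'tcp',np.round(s['tool_pos'],4),'F',np.round(s['force'],2),'yaw',round(np.degrees(np.arctan2(M[1,0],M[0,0])),2),'z',np.round(M[:,2],3),'op',round(s['opening'],4))
    return s,M
E
python3 - <<'E'
from h import *
s,M=state()
P=look(save='pics/b.png',n=1)
E
```

```text
t 2.85 tcp [ 0.4497 -0.1312  0.2592] F [-0.43 -0.12  0.47] yaw 67.92 z [ 0.    -0.001 -1.   ] op 0.0009
stand 3 [ 0.5567 -0.0287  0.0007] [0.0013 0.0022 0.0008]
stand_corner 3 [ 0.4722 -0.0798  0.061 ] [0.0022 0.0012 0.0025]
short_foot 2 [ 0.555  -0.2932  0.0026] [0.0338 0.0904 0.0013]
wedge 2 [ 4.294e-01 -1.670e-01  4.000e-04] [0.0024 0.0008 0.0012]
wedge_nose 3 [ 0.4466 -0.1153  0.0019] [0.0018 0.0013 0.0009]
wedge_back 3 [ 0.4138 -0.221   0.0109] [0.0017 0.0029 0.002 ]
```

View pics/b.png

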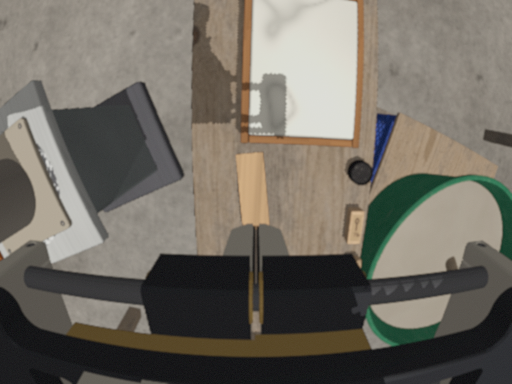

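The wrist view shows the slab's front edge from about (242,143) to (357,147). The wedge nose runs from (237,154) to (262,153), heading slightly left of the foot. I'll convert these pixels to positions.

```bash
cat >> h.py <<'E'
def px2w(cal,u,v,z):
    f=192/np.tan(np.radians(cal['vertical_fov'])/2)
    d=np.array([u-cal['cx'],v-cal['cy']]);r=np.hypot(*d);th=r/f
    ray=np.r_[d/r*np.sin(th),np.cos(th)]
    Rm=cv2.Rodrigues(np.array(cal['rvec'],float))[0];o=-Rm.T@np.array(cal['tvec'],float).ravel();w=Rm.T@ray
    return o+w*(z-o[2])/w[2]
E
python3 - <<'E'
from h import *
cal=robot.calibration('wrist')
for n,u,v,z in [('slabL',241.5,143.5,.064),('slabR',357.5,147.5,.064),('slabLtop',245,20,.064),('noseL',237,154,.002),('noseR',262.5,153,.002),('wL',242.5,222,.017),('wR',269.5,222,.017)]:
    print(n,np.round(px2w(cal,u,v,z),4))
E
```

```text
slabL [ 0.4473 -0.0936  0.064 ]
slabR [ 0.582  -0.1511  0.064 ]
slabLtop [0.5089 0.0466 0.064 ]
noseL [ 0.4299 -0.1113  0.002 ]
noseR [ 0.4644 -0.1237  0.002 ]
wL [ 0.3997 -0.2055  0.017 ]
wR [ 0.4367 -0.2205  0.017 ]
```

Request:
{"api": "play_rows", "payload": {
  "increments": "20 1 40 1.6 1;40 2 80 1.6 1;57 3 120 1.6 1;57 3 155 1.6 1;57 3 180 1.6 1;57 3 187 1.6 1;57 3 191 1.6 1;57 3 194 1.6 1;57 3 194 1.6 1"
}}

```text
t: 4.8
tool_pos: [0.475, -0.0791, 0.0659]
orientation: [2.629, 1.718, 0.002]
force: [-0.5, 0.1, 0.2]
opening: 0.0004
gripper_force: 0.0
```

Request:
{"api": "play_rows", "payload": {
  "increments": "0 0 2 0 1;0 0 4 0 1;0 0 6 0 1;0 0 7 0 1;0 0 7 0 1;0 0 7 0 1"
}}

```text
t: 5.4
tool_pos: [0.4742, -0.0791, 0.0588]
orientation: [2.629, 1.719, -0.0]
force: [-7.0, -0.2, 13.8]
opening: 0.0007
gripper_force: 6.9
```

Request:
{"api": "play_rows", "payload": {
  "increments": "0 0 -1 0 1;0 0 -2 0 1;0 0 -4 0 1;0 0 -6 0 1;0 0 -8 0 1;0 0 -10 0 1"
}}

```text
t: 6.0
tool_pos: [0.4738, -0.0786, 0.0676]
orientation: [-2.629, -1.719, 0.0]
force: [-0.2, 0.0, 0.0]
opening: 0.0004
gripper_force: 0.0
```

Run:
```python
from h import *
s,M=state()
P=look(n=1,cams=('scene','side'))
```

```text
t 6.0 tcp [ 0.4738 -0.0786  0.0676] F [-0.16  0.01  0.01] yaw 66.35 z [-0.  0. -1.] op 0.0004
stand 2 [ 5.548e-01 -3.280e-02 -4.000e-04] [0.0004 0.0004 0.0007]
stand_corner 2 [ 0.4736 -0.0798  0.0606] [0.0013 0.0019 0.0037]
short_foot 2 [ 0.4728 -0.0791  0.0086] [0.0024 0.0017 0.0016]
wedge 2 [ 0.4314 -0.17   -0.0031] [0.0009 0.0024 0.002 ]
wedge_nose 2 [ 0.4488 -0.1148 -0.001 ] [0.0026 0.0008 0.001 ]
wedge_back 2 [ 0.415  -0.2199  0.0126] [0.001  0.0017 0.0009]
```

Checking that it really tipped: a second, gentler press with force readings.

Request:
{"api": "play_rows", "payload": {
  "increments": "0 0 3 0 1;0 0 5 0 1;0 0 6 0 1;0 0 6 0 1"
}}

```text
t: 7.1
tool_pos: [0.4737, -0.0788, 0.0614]
orientation: [-2.629, -1.719, 0.001]
force: [-1.9, -0.5, 3.4]
opening: 0.0006
gripper_force: 1.8
```

Request:
{"api": "play_rows", "payload": {
  "increments": "0 0 1 0 1;0 0 1.5 0 1;0 0 1.5 0 1"
}}

```text
t: 7.4
tool_pos: [0.474, -0.0787, 0.0601]
orientation: [-2.63, -1.719, 0.0]
force: [-3.1, 0.2, 3.9]
opening: 0.0008
gripper_force: 2.0
```

Run:
```python
from h import *
s,M=state()
a=robot.read_camera('scene');cv2.imwrite('pics/c.png',cv2.resize(a[180:290,120:290],None,fx=4,fy=4,interpolation=cv2.INTER_CUBIC))
```

```text
t 7.4 tcp [ 0.474  -0.0787  0.0601] F [-3.08  0.2   3.87] yaw 66.34 z [-0. -0. -1.] op 0.0008
```

View pics/c.png

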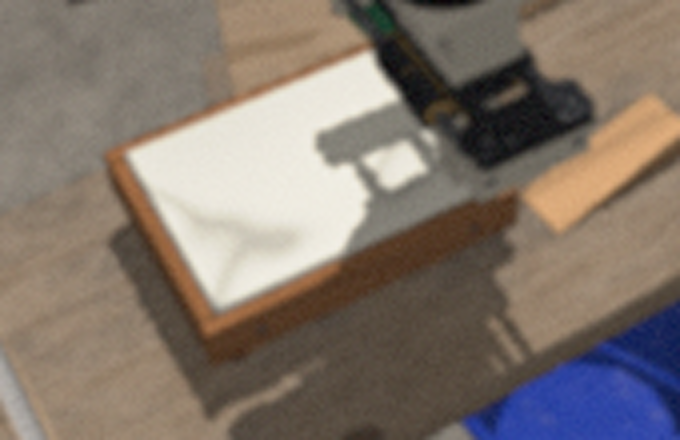

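The crop shows the fingers on the near-right corner, and the wedge free to the right. The force held at about 4 N over more than 1 mm of travel, so the slab is tipping. I'll bottom it out again, then let it come back.

Request:
{"api": "play_rows", "payload": {
  "increments": "0 0 1 0 1;0 0 1.5 0 1;0 0 1.5 0 1;0 0 1.5 0 1;0 0 1.5 0 1"
}}

```text
t: 7.95
tool_pos: [0.4741, -0.0788, 0.059]
orientation: [2.63, 1.719, -0.0]
force: [-5.2, -0.6, 7.4]
opening: 0.0008
gripper_force: 3.9
```

Request:
{"api": "play_rows", "payload": {
  "increments": "0 0 -3 0 1;0 0 -10 0 1;0 0 -25 0 1;-40 -28 -25 0 1;-81 -56 -25 0 1;-81 -56 10 0 1;-81 -56 40 0 1;-81 -56 54 0 1;-81 -56 54 0 1;-81 -56 54 0 1"
}}

```text
t: 8.95
tool_pos: [0.3906, -0.1305, 0.0052]
orientation: [2.63, 1.719, 0.0]
force: [1.2, 0.1, 0.2]
opening: 0.0003
gripper_force: 0.0
```

Run:
```python
from h import *
s,M=state()
P=look(n=1,cams=('scene','side','wrist'),save='pics/d.png')
```

```text
t 8.95 tcp [ 0.3906 -0.1305  0.0052] F [1.16 0.09 0.23] yaw 66.35 z [ 0.  0. -1.] op 0.0003
stand 2 [ 5.562e-01 -3.090e-02  3.000e-04] [0.0005 0.     0.0008]
stand_corner 3 [ 0.4742 -0.0804  0.0611] [0.0022 0.0018 0.0029]
short_foot 2 [ 0.5307 -0.144   0.0058] [0.0556 0.061  0.0044]
wedge 3 [ 0.4335 -0.1711  0.0015] [0.0435 0.0984 0.0024]
wedge_nose 3 [ 4.471e-01 -1.143e-01  3.000e-04] [0.001  0.0021 0.0009]
wedge_back 1 [ 0.4159 -0.2198  0.0125] [0. 0. 0.]
```

View pics/d.png

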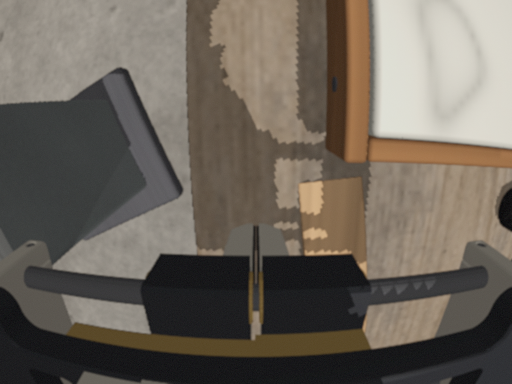

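The wedge nose spans (300–360,180), with the finger just left of it. I'll nudge the nose to the right.

Request:
{"api": "play_rows", "payload": {
  "increments": "0 0 2 0 1;0 5 2 0 1;0 9 2 0 1;0 12 2 0 1;0 14 2 0 1;0 16 2 0 1;0 18 2 0 1;0 19.5 2 0 1;0 19.5 2 0 1;0 10 2 0 1;0 0 0 0 1;0 -2 -50 0 1;0 -2 -100 0 1;-40 20 -150 0 1;-80 40 -200 0 1;-80 40 -200 0 1;-80 40 -200 0 1"
}}

```text
t: 11.7
tool_pos: [0.3961, -0.2231, 0.2092]
orientation: [2.625, 1.712, 0.003]
force: [0.3, -0.2, 0.5]
opening: 0.0004
gripper_force: 0.0
```

Run:
```python
from h import *
s,M=state()
P=look(n=1,cams=('scene','side','wrist'),save='pics/e.png')
```

```text
t 11.7 tcp [ 0.3961 -0.2231  0.2092] F [ 0.27 -0.19  0.52] yaw 66.2 z [ 0.006 -0.005 -1.   ] op 0.0004
stand 2 [ 0.5544 -0.0294  0.0008] [0.0002 0.0014 0.0006]
stand_corner 3 [ 0.4713 -0.079   0.0607] [0.001  0.0024 0.0019]
short_foot 3 [ 0.4753 -0.0799  0.0075] [0.0025 0.0014 0.0046]
wedge 3 [ 4.306e-01 -1.743e-01 -3.000e-04] [0.002  0.003  0.0015]
wedge_nose 3 [ 4.512e-01 -1.174e-01  4.000e-04] [0.0023 0.0013 0.0019]
wedge_back 3 [ 0.4163 -0.223   0.0103] [0.0018 0.0008 0.0024]
```

View pics/e.png

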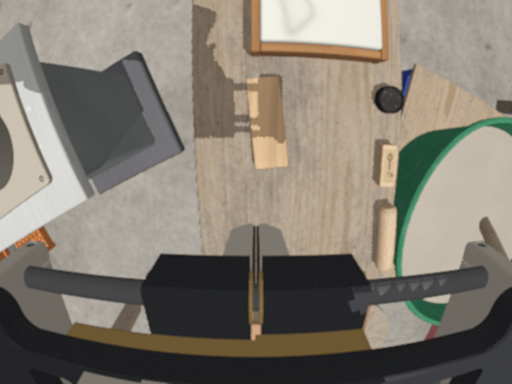

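The whole wedge shows: nose at (248,79)–(279,75), back at (256,168)–(288,166), and the slab corner at (251,53).

Run:
```python
from h import *
cal=robot.calibration('wrist')
p={}
for n,u,v,z in [('slabL',250.5,53.5,.064),('slabR',387.5,60.5,.064),('nL',247.5,78.5,.002),('nR',279,75,.002),('bL',256,168,.022),('bR',288,166,.022)]:
    p[n]=px2w(cal,u,v,z)[:2];print(n,np.round(p[n],4))
d=p['slabR']-p['slabL'];print('slab yaw',np.degrees(np.arctan2(*d[::-1])))
n=(p['nL']+p['nR'])/2;b=(p['bL']+p['bR'])/2;a=n-b
print('nose',n,'back',b,'len',np.hypot(*a),'head',np.degrees(np.arctan2(a[1],a[0])))
for nm,f in (('net',np.array([.4745,-.0803])),('px',p['slabL']+R.from_euler('z',-23.5,degrees=True).as_matrix()[:2,:2]@[.021,.022])):
    u=a/np.hypot(*a);e=f-n;print(nm,f,'along',e@u,'right',e@[u[1],-u[0]])
```

```text
slabL [ 0.4444 -0.096 ]
slabR [ 0.5805 -0.1533]
nL [ 0.432  -0.1127]
nR [ 0.469  -0.1238]
bL [ 0.3982 -0.2158]
bR [ 0.4343 -0.2288]
slab yaw -22.858436010423926
nose [ 0.45052076 -0.1182814 ] back [ 0.41626147 -0.22229564] len 0.10951100682328539 head 71.76961171078335
net [ 0.4745 -0.0803] along 0.043576611735631474 right 0.010893582591463792
px [ 0.47244984 -0.08416521] along 0.039264043169823695 right 0.010155519327629946
```

Heading is about 72°, and the wedge's centre of mass is already in line with the foot for the slab's heading of 66°. So I'll push from behind with the flat fingers at 66°, which will square the wedge up as it slides.

Request:
{"api": "play_rows", "payload": {
  "increments": "-16 14 40 0 1;-16 14 85 0 1;-16 14 130 0 1;-16 14 170 0 1;-16 14 195 0 1;-16 14 201 0 1;-16 14 201 0 1;-16 14 201 0 1"
}}

```text
t: 13.55
tool_pos: [0.4023, -0.2408, 0.0051]
orientation: [2.628, 1.718, 0.001]
force: [0.4, 0.0, 0.3]
opening: 0.0002
gripper_force: 0.0
```

Request:
{"api": "play_rows", "payload": {
  "increments": "4 0 -3 0 1;7 0 -3 0 1;9 0 -3 0 1;11 0 -3 0 1;13 0 -3 0 1;15 0 -3 0 1;17 0 -3 0 1;19 0 -3 0 1;21 0 -3 0 1;23 0 -3 0 1;25 0 -3 0 1;27 0 -3 0 1;29 0 -3 0 1;29 0 -3 0 1"
}}

```text
t: 14.95
tool_pos: [0.4129, -0.2132, 0.0066]
orientation: [-2.629, -1.719, -0.0]
force: [0.3, 0.7, -0.1]
opening: 0.0006
gripper_force: 0.0
```

Run:
```python
from h import *
s,M=state()
P=look(n=2,cams=('scene','side','wrist'),save='pics/f.png')
```

```text
t 14.95 tcp [ 0.4129 -0.2132  0.0066] F [ 0.3   0.74 -0.14] yaw 66.35 z [ 0.  0. -1.] op 0.0006
stand 4 [ 0.5541 -0.0308 -0.0012] [0.0008 0.0012 0.0013]
stand_corner 4 [ 0.4722 -0.0796  0.0628] [0.001  0.0024 0.0029]
short_foot 4 [ 0.4752 -0.0778  0.0079] [0.0032 0.0005 0.0014]
wedge 5 [ 4.438e-01 -1.581e-01  4.000e-04] [0.0023 0.0017 0.0029]
wedge_nose 6 [ 4.656e-01 -1.056e-01  1.000e-04] [0.0201 0.1357 0.0015]
wedge_back 6 [ 0.4183 -0.2042  0.0116] [0.002  0.0021 0.002 ]
```

View pics/f.png

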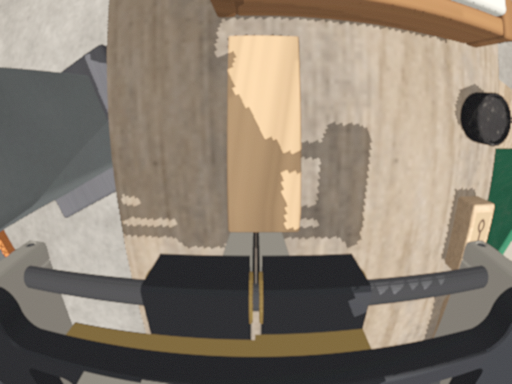

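The wedge is square to the tool (edges at columns 230 and 299) and aimed at the foot, with the nose about 27 mm short of its axis. I'll keep pushing.

Request:
{"api": "play_rows", "payload": {
  "increments": "2 0 0 0 1;5 0 0 0 1;8 0 0 0 1;11 0 0 0 1;14 0 0 0 1;17 0 0 0 1;20 0 0 0 1;22 0 0 0 1;24 0 0 0 1;26 0 0 0 1;28 0 0 0 1;30 0 0 0 1;31 0 0 0 1;31 0 0 0 1"
}}

```text
t: 18.45
tool_pos: [0.4253, -0.1849, 0.0066]
orientation: [-2.629, -1.719, -0.0]
force: [-0.0, 0.1, -0.1]
opening: 0.0004
gripper_force: 0.0
```

Request:
{"api": "play_rows", "payload": {
  "increments": "1 0 0 0 1;2 0 0 0 1;3 0 0 0 1;4 0 0 0 1;5 0 0 0 1;5 0 0 0 1"
}}

```text
t: 19.05
tool_pos: [0.4273, -0.1803, 0.0066]
orientation: [-2.629, -1.719, -0.0]
force: [0.3, -1.0, -1.1]
opening: 0.0007
gripper_force: 0.0
```

Request:
{"api": "play_rows", "payload": {
  "increments": "1 0 0 0 1;2 0 0 0 1;3 0 0 0 1;3 0 0 0 1"
}}

```text
t: 19.45
tool_pos: [0.4285, -0.1778, 0.0066]
orientation: [2.629, 1.719, -0.0]
force: [-1.0, -0.8, -0.2]
opening: 0.0007
gripper_force: 0.8
```

Request:
{"api": "play_rows", "payload": {
  "increments": "1 0 0 0 1;2 0 0 0 1;3 0 0 0 1;3 0 0 0 1"
}}

```text
t: 19.85
tool_pos: [0.4293, -0.1762, 0.0067]
orientation: [2.628, 1.718, -0.003]
force: [-3.7, -8.0, -0.4]
opening: 0.0008
gripper_force: 4.6
```

It has jammed: the push force jumped from about 1 N to 9 N. I'll back off and check.

Request:
{"api": "play_rows", "payload": {
  "increments": "-2 0 0 0 1;-6 0 0 0 1;-15 0 0 0 1;-25 0 -20 0 1;-25 0 -60 0 1;-25 0 -100 0 1;-25 0 -130 0 1;-25 0 -130 0 1;-25 0 -130 0 1"
}}

```text
t: 20.75
tool_pos: [0.42, -0.1985, 0.1372]
orientation: [2.629, 1.718, 0.001]
force: [0.4, 0.5, -1.3]
opening: 0.0004
gripper_force: 0.0
```

Run:
```python
from h import *
s,M=state()
P=look(n=2,cams=('scene','side','wrist'),save='pics/g.png')
```

```text
t 20.75 tcp [ 0.42   -0.1985  0.1372] F [ 0.36  0.51 -1.26] yaw 66.33 z [ 0.002 -0.001 -1.   ] op 0.0004
stand 4 [ 5.561e-01 -3.200e-02 -1.000e-04] [0.0006 0.0008 0.0019]
stand_corner 5 [ 0.4732 -0.0787  0.0636] [0.002  0.0029 0.0019]
short_foot 6 [ 0.4748 -0.0794  0.0056] [0.0036 0.0013 0.0024]
wedge 5 [ 0.4572 -0.122  -0.002 ] [0.0168 0.1396 0.002 ]
wedge_nose 3 [ 0.4822 -0.0727 -0.0005] [0.0316 0.1877 0.0014]
wedge_back 6 [ 0.4372 -0.1693  0.011 ] [0.0015 0.0019 0.0015]
```

View pics/g.png

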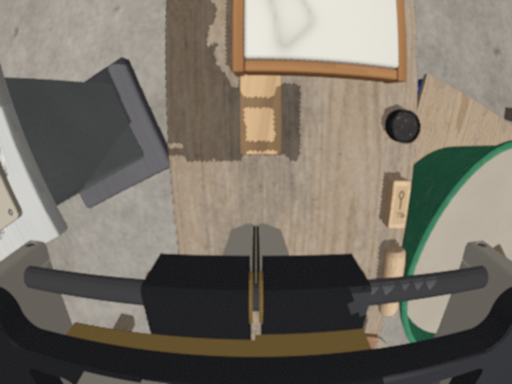

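The wedge back is at (245–280,154), and the rest is under the corner. The nose is about 13 mm past the foot axis and centred on it. Next is the firm press.

Request:
{"api": "play_rows", "payload": {
  "increments": "40 1 0 0 1;80 2 0 0 1;110 2 10 0 1;130 2 40 0 1;130 2 60 0 1;130 2 68 0 1;130 2 70 0 1;130 2 70 0 1"
}}

```text
t: 23.65
tool_pos: [0.4739, -0.0802, 0.0672]
orientation: [2.63, 1.718, 0.0]
force: [-0.5, 0.1, 0.1]
opening: 0.0005
gripper_force: 0.0
```

Request:
{"api": "play_rows", "payload": {
  "increments": "0 0 1 0 1;0 0 2 0 1;0 0 3 0 1;0 0 3 0 1"
}}

```text
t: 24.05
tool_pos: [0.4742, -0.08, 0.0643]
orientation: [2.629, 1.718, 0.001]
force: [-0.1, -1.2, 1.9]
opening: 0.0002
gripper_force: 1.4
```

Request:
{"api": "play_rows", "payload": {
  "increments": "0 0 0.5 0 1;0 0 1 0 1;0 0 1 0 1"
}}

```text
t: 24.35
tool_pos: [0.4742, -0.08, 0.0642]
orientation: [2.629, 1.718, 0.001]
force: [-5.2, -1.3, 13.1]
opening: 0.0006
gripper_force: 6.6
```

Firm now: 13 N with no sinking. I'll ease to about 10 N and hold for over a second.

Request:
{"api": "play_rows", "payload": {
  "increments": "0 0 -0.2 0 1;0 0 -0.2 0 1;0 0 -0.2 0 1;0 0 -0.2 0 1;0 0 -0.2 0 1;0 0 -0.2 0 1;0 0 -0.2 0 1;0 0 -0.2 0 1;0 0 -0.2 0 1;0 0 -0.2 0 1;0 0 -0.2 0 1;0 0 -0.2 0 1"
}}

```text
t: 25.55
tool_pos: [0.4742, -0.08, 0.0642]
orientation: [2.629, 1.718, 0.001]
force: [-4.7, -0.4, 11.3]
opening: 0.0002
gripper_force: 5.6
```

Request:
{"api": "play_rows", "payload": {
  "increments": "0 0 -1 0 1;0 0 -3 0 1;0 0 -10 0 1;0 0 -40 0 1;-40 0 -80 0 1;-80 0 -120 0 1;-80 0 -120 0 1;-80 0 -120 0 1"
}}

```text
t: 26.35
tool_pos: [0.4424, -0.1544, 0.1851]
orientation: [2.629, 1.714, 0.004]
force: [0.6, 0.8, 0.1]
opening: 0.0001
gripper_force: 0.0
```

Run:
```python
from h import *
s,M=state()
P=look(n=2,cams=('scene','side','wrist'),save='pics/h.png')
```

```text
t 26.35 tcp [ 0.4424 -0.1544  0.1851] F [0.56 0.8  0.07] yaw 66.2 z [ 0.004 -0.002 -1.   ] op 0.0001
stand 6 [ 5.554e-01 -3.200e-02  1.000e-04] [0.0312 0.0185 0.0021]
stand_corner 6 [ 0.4718 -0.0804  0.0613] [0.002  0.0021 0.0027]
short_foot 6 [ 0.475  -0.0796  0.0063] [0.0027 0.0007 0.0033]
wedge 6 [ 0.4582 -0.1211  0.0006] [0.0332 0.1623 0.0027]
wedge_nose 4 [ 4.842e-01 -6.800e-02  1.000e-04] [0.0023 0.0014 0.0016]
wedge_back 6 [ 0.437  -0.1689  0.0112] [0.002  0.0019 0.0017]
```

View pics/h.png

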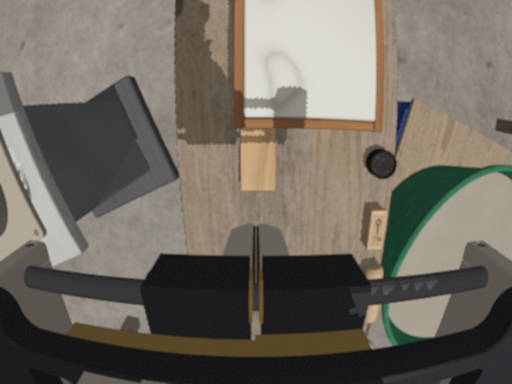

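The wedge, with its back at (241–275,190), sits under the corner and stayed put. The nose is about 14 mm past the foot axis, the slab is in place and the hand is clear, so I'm handing in.

```bash
python3 -c "
from plant import robot
print(robot.close_job())"
```

```text
the job is handed in; nothing more can be done
None
```

I handed the job in at about 27 s: the slab tipped when first pressed, the wedge is now jammed about 14 mm past the short foot's axis, and the corner held a press of 11–13 N for over a second without rocking; the hand-in returned no verdict.

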